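# Sort carving blanks by heft and start the dryer

### The arm

A 6-joint arm with a two-finger parallel gripper is mounted at the origin on the work surface. World frame = base frame: x ahead of the robot, y to its left, z up, the work surface at z = 0. Lengths are in m, angles in rad, forces in N, time in s.
With the tool pointing down it reaches from about 0.3 to 0.75 m from the base axis. Payload 8.5 kg.
Tool frame: the origin (TCP) lies on the centre line of the jaws, within the pads' length; the fingertips stand 17 mm ahead of it and the grasp point (between the pads) lies 2 mm behind it (ctrl.finger_overhang is the distance from the TCP to the fingertips, in m); z points along the fingers, y is the line along which they close (so a half turn about z gives the same grasp; the last joint's range is limited). The gripper opens to 88 mm and grips with 3 to 60 N. Pads are 18 mm wide; open, the fingers measure 123 mm over their backs; the gripper's body (75 mm by 187 mm) begins 45 mm behind the grasp point.
Start: joints at [0.976, 0.381, 1.297, -0, 1.464, -0.215], TCP at [0.204, 0.511, 0.256] pointing down, gripper open.
Joint ranges: [-3.11, 3.11], [-0.89, 2.33], [0.22, 2.48], [-1.42, 4.56], [0.17, 2.85], [-2.88, 2.88]. Speed limits (rad/s): [2.39, 2.39, 3.14, 3.14, 3.14, 3.14].

### API

Orientations are given as a 3x3 rotation matrix whose columns are the frame's x, y, z axes.
In Python, from cell import telemetry, cams, ctrl, recognise, trace gives the robot as it stands.
- The arm moves only by the tool jog_arm, never from a script. Its argument "motion" is a list of rows, each an object with "linear": the shift along the tool's x, y, z in m, a list of three; "roll": the turn about the tool's z in rad. A call has 1 to 10 rows; each row shifts and turns the commanded pose from where the row before left it, along the tool's axes as they then stand; what a row does not reach is not made up. A row lasts 1/8 s, in which the tool goes at most 62.5 mm and 10.7 degrees, less where a joint would pass 70% of its speed; a pose out of reach is approached as far as the arm can. A call is refused whole if a number of a shift passes 0.0625 or a number of a turn 0.188, either way. A call with a gripper value outside its range is refused whole. "grip" is the opening, from 0 (shut) to 1 (fully open), set as the call begins (left out, the last holds). The fingers move at their own pace and stop on an object; "force" is the grip in N (left out, the last holds). Time passes only in rows, so rows that do not move let the fingers close. It gives the time, the measured TCP pose, the force, the opening and the grip force at its end, in the units of the state.
- telemetry.observe(): the state, without advancing time (a new reading comes with each control period).
- cams.get_image(name): name is "scene" or "side" or "wrist"; returns a dict with "color" (384x512x3 uint8, red, green, blue), "z_map" (384x512 float32, m along the optical axis (not along the pixel's ray), 0 where there is no reading), "vfov" (degrees; the focal length in pixels is half the picture's height over the tangent of half this angle, whatever the lens; pixels are square), "cx", "cy" (the principal point, pixels), "distortion" ([k1, k2, p1, p2, k3] as OpenCV has them; the pictures are not rectified), "rvec" (rotation vector, rad) and "tvec" (3), from world to camera coordinates, as OpenCV has them. Camera axes: x right, y down, z forward; pixel columns grow to the right and rows downward; lengths in m; the calibration is good to about 2 mm. A picture is of the moment at which its call begins.
- ctrl.job_done(): hands the job in; it is judged then, once.
Trained networks look in a picture, given as the dict that the camera call returned (one of the last four; its "shot" number tells which), for a name from the list of things; names that differ only in an ending like _2 or _b are one class to them, and where a whole thing is asked for, a point or a joint stands for the part that bears it (a point fixed in the world has none). Each returns a list of dicts, best first, with "confidence" (0 to 1); they miss things now and then, are a little off and sometimes report something else, mostly with a low value. They report only what shows in the picture. A call takes as long as a camera call.
- recognise(query, picture): "at" ([x, y, z] in m, in world coordinates, good to about 4 mm: the middle of the surface that is visible of it).
- trace(query, picture): "region" (384x512 bool, what is visible of it).
The state is a dict: "time_s": time; "joint_positions": joint angles; "dq": joint speeds; "joint_torque": joint torques, N m; "tool_pos": TCP position; "eef_rot": TCP orientation; "force": force on the tool from outside, world axes, zero at the start; "moment": the same for the moment, N m; "gripper_width": finger opening in m; "finger_force": force on a finger pad.
Only numpy, scipy, OpenCV 4.12 (cv2) and the standard library are available. Lean on these libraries where they do the work, as an engineer would, in place of code of your own. Each camera call takes 0.05 s, during which the arm holds its last target. There are 200 camera calls.

### The job

Get the damp wood drying. Swing the dryer's red-gripped hold-down bar up and over until it stays open by itself, then heft each carving blank, as they all look alike: lay the heavy, still wet ones flat on the dryer's slatted deck in the middle of its depth, so that the bar will cross over them, and the light, dry ones flat on the plywood carving board, none stacked. When all are sorted swing the bar back down over them until it rests closed, and after that turn the starter knob clockwise to its stop, hold it there a moment, and let it spring back; leave the gouge, mallet, ink jar and mug alone.

Things in the scene. Friction and masses are not known exactly. Their poses are not given: they have to be found in the camera images.
- dryer: bench dryer, fixed: a green plinth 175 mm deep (x from -83 to +93 mm) and 340 mm wide (y), with a slatted steel deck on top, and along its robot side (x from -155 to -82 mm) a grey control strip 46 mm high with the knob. Origin under the deck's middle on the bench; its x points away from the robot, yaw within 0.12 rad. Two hinge posts 138 mm high stand at its x = 80, y = +-162 mm
- deck (a point): middle of the deck's top surface, 50 mm above the bench, axes as the dryer's. Steel deck x from -75 to +85 mm, y from -160 to +160 mm, flat, no rim. It takes three blanks side by side across its width, long axes along x, at y = -90, 0 and +90 mm, x = 0. A wet blank counts as loaded with its centre within 45 mm of this point in x and 135 mm in y
- holddown (a joint): angle of the hold-down bar, rad: 0 closed (level over the deck, towards the robot), 1.57 upright, 1.95 open stop, leaning away from the robot. A 220 g U-shaped steel bail with light friction; gravity pulls it shut when short of upright and holds it on the open stop when past. Closed, its underside clears a 64 mm high blank by 8 mm or more
- bar_mid (a point): middle of the hold-down bar's red round grip, which is 16 mm in diameter and 100 mm long along the dryer's y. It moves in a circle of 110 mm radius about bar_hinge. Closed it lies 130 mm above the bench, 30 mm on the robot's side of the deck's middle. The side arms, 10 mm rods, stand 150 mm either side of it
- bar_hinge (a point): point on the hold-down bar's hinge axis, which runs along the dryer's y, midway between the posts: 130 mm above the bench and 80 mm beyond the deck's middle, fixed to the dryer
- starter (a joint): angle of the starter knob, rad: 0 at rest, grows clockwise seen from above, hard stop at 1.2. A spring (0.12 N m/rad) returns it to 0 when released
- knob_grip (a point): on the starter knob's upright axis, at the middle height of its grip bar: 71 mm above the bench, 118 mm on the robot's side of the deck's middle. The bar is 44 mm long (along the dryer's x at rest), 14 mm thick and 28 mm high
- board: plywood carving board, fixed: 150 mm (its x) x 220 mm (its y) x 10 mm, with red ink on it; origin under its centre; yaw within 0.1 rad
- board_top (a point): centre of the board's top surface, axes as the board's. It takes two blanks side by side, long axes along x, at y = -55 and +55 mm. A dry blank counts with its centre within 65 mm of this point in x and 100 mm in y
- blank_1: carving blank, a plain block of pale wood 110 mm long (its x) x 56 mm wide (its y) x 64 mm high (its z), origin at the block's centre; lies on the bench with its 64 mm side upright, long axis roughly along world x (within 0.2 rad). It is either dry (150 to 190 g) or still wet (375 to 465 g); nothing but its weight tells which. At most three are wet and at most two dry. May be absent.
- blank_2: carving blank, a plain block of pale wood 110 mm long (its x) x 56 mm wide (its y) x 64 mm high (its z), origin at the block's centre; lies on the bench with its 64 mm side upright, long axis roughly along world x (within 0.2 rad). It is either dry (150 to 190 g) or still wet (375 to 465 g); nothing but its weight tells which. At most three are wet and at most two dry. May be absent.
- blank_3: carving blank, a plain block of pale wood 110 mm long (its x) x 56 mm wide (its y) x 64 mm high (its z), origin at the block's centre; lies on the bench with its 64 mm side upright, long axis roughly along world x (within 0.2 rad). It is either dry (150 to 190 g) or still wet (375 to 465 g); nothing but its weight tells which. At most three are wet and at most two dry. May be absent.
- blank_4: carving blank, a plain block of pale wood 110 mm long (its x) x 56 mm wide (its y) x 64 mm high (its z), origin at the block's centre; lies on the bench with its 64 mm side upright, long axis roughly along world x (within 0.2 rad). It is either dry (150 to 190 g) or still wet (375 to 465 g); nothing but its weight tells which. At most three are wet and at most two dry. May be absent.
- blank_5: carving blank, a plain block of pale wood 110 mm long (its x) x 56 mm wide (its y) x 64 mm high (its z), origin at the block's centre; lies on the bench with its 64 mm side upright, long axis roughly along world x (within 0.2 rad). It is either dry (150 to 190 g) or still wet (375 to 465 g); nothing but its weight tells which. At most three are wet and at most two dry. May be absent.
- gouge: gouge with a dark wooden handle, 190 mm, lying on the bench; a bystander
- mallet: hammer with a wooden handle, lying left of the dryer; a bystander
- ink: ink jar, 56 mm diameter, 75 mm high; a bystander
- mug: blue mug, 80 mm diameter, 90 mm high; a bystander

How it is judged:
By the outcome, as a careful person would: the job done as asked, in the order asked, and still so for the second after the job is handed in, with the robot touching nothing.
Of blank_1, blank_2, blank_3, blank_4, blank_5 only 3 to 5 are there at a start; the rules pass over those that are not, and their reading is None.
At some moment in a run one of blank_1, blank_2, blank_3, blank_4, blank_5 may be knocked a few centimetres aside while the robot is not near it.
Once in a run the grip may slacken for a moment while it holds something.
It also fails if it takes over 210 s, if anything falls off the work surface, if the arm or the gripper's body presses on something with over 40 N, if the wrist force passes 120 N, or if a joint passes its speed limit or range.

## Working session

There is one attempt and no reset: what is moved stays moved. The work goes in short steps, Python scripts to look and compute and a tool call to move; the robot and the scene stay as the last step left them, time stands still between calls to the robot, and variables do not carry over. Pictures are saved under pics/ and viewed, at most 14 in all, crops included, and the job is handed in when it is done.

Besides the shell and the picture viewer there is one more tool, called after "Request:" in YAML: its name, and indented under it one key for each argument. jog_arm: Moves the arm, as the interface text tells. Its arguments: {"type":"object","properties":{"motion":{"type":"array","items":{"type":"object","properties":{"linear":{"type":"array","items":{"type":"number"}},"roll":{"type":"number"}}}},"grip":{"type":"number"},"force":{"type":"number"}},"required":["motion"]}

```bash
mkdir -p pics
cat > h.py <<'E'
import numpy as np, cv2
from cell import telemetry, cams, ctrl, recognise, trace
np.set_printoptions(precision=4,suppress=True)
def K(p):
    f=192/np.tan(np.radians(p["vfov"])/2); return np.array([[f,0,p["cx"]],[0,f,p["cy"]],[0,0,1.]])
def world(p,mask=None):
    """world points of the pixels in mask with depth"""
    z=p["z_map"]; m=(z>0) if mask is None else (mask&(z>0))
    v,u=np.nonzero(m); d=np.array(p["distortion"],float)
    n=cv2.undistortPoints(np.c_[u,v].astype(float)[:,None],K(p),d)[:,0]
    c=np.c_[n,np.ones(len(n))]*z[m][:,None]
    R=cv2.Rodrigues(np.array(p["rvec"],float))[0]
    return (c-np.array(p["tvec"]).ravel())@R
def save(p,n): cv2.imwrite(f"pics/{n}.png",cv2.cvtColor(p["color"],cv2.COLOR_RGB2BGR))
def rect(pts):
    (c,s,a)=cv2.minAreaRect((pts[:,:2]*1000).astype(np.float32))
    if s[0]<s[1]: s=s[::-1];a+=90
    a=(a+90)%180-90
    return np.array(c)/1000,np.array(s),np.radians(a)
def st():
    s=telemetry.observe(); print("t",round(s["time_s"],2),"p",np.array(s["tool_pos"]),"F",np.array(s["force"]),"w",s["gripper_width"],"ff",s["finger_force"]); return s
E
python3 - <<'E'
from h import *
s=st(); print(np.array(s["eef_rot"]))
for cam in ["scene","side"]:
    p=cams.get_image(cam); save(p,cam+"0")
    for q in ["dryer","board","blank_1","bar_mid","knob_grip","gouge","mallet","ink","mug"]:
        print(cam,q,[(np.round(r["at"],3).tolist(),round(r["confidence"],2)) for r in recognise(q,p)])
    for q in ["blank_1","board","dryer"]:
        for r in trace(q,p):
            w=world(p,r["region"])
            if len(w)<30: continue
            z=np.percentile(w[:,2],90); t=w[abs(w[:,2]-z)<.006]
            if q=="dryer":t=w[abs(w[:,2]-.05)<.006]
            print(cam,q,round(r["confidence"],2),len(w),"z",round(z,3),*rect(t))
a=cv2.imread("pics/scene0.png");b=cv2.imread("pics/side0.png");cv2.imwrite("pics/both0.png",cv2.resize(np.vstack([a,b]),(448*1,600+0)) if 0 else cv2.resize(np.hstack([a,b]),(800,300)))
E
```

```text
t 0.0 p [0.2037 0.5106 0.2551] F [ 0.2028  0.3835 -0.6442] w 0.0881323565562109 ff 0.0
[[-0.9287  0.3707 -0.0008]
 [ 0.3707  0.9287 -0.0012]
 [ 0.0003 -0.0015 -1.    ]]
scene dryer [([0.477, 0.247, 0.054], 0.7), ([0.643, -0.133, 0.066], 0.15)]
scene board [([0.447, -0.363, 0.012], 0.7), ([0.372, 0.274, 0.068], 0.21)]
scene blank_1 [([0.466, -0.172, 0.062], 0.93), ([0.642, -0.133, 0.066], 0.82), ([0.468, 0.259, 0.132], 0.45)]
scene bar_mid [([0.474, 0.262, 0.139], 0.74)]
scene knob_grip [([0.374, 0.272, 0.07], 0.45)]
scene gouge [([0.791, -0.088, 0.022], 0.83)]
scene mallet [([0.55, 0.572, 0.019], 0.77)]
scene ink [([0.319, -0.359, 0.052], 0.87), ([0.478, 0.243, 0.051], 0.36)]
scene mug [([0.726, 0.317, 0.052], 0.94)]
scene blank_1 0.97 814 z 0.066 [ 0.4575 -0.1654] [112.3937  59.908 ] 0.1627056437060661
scene blank_1 0.72 923 z 0.066 [ 0.6276 -0.2515] [112.8955  56.1494] 0.1917085998204923
scene blank_1 0.71 848 z 0.066 [ 0.629  -0.1262] [112.2758  57.0312] -0.2035356815767774
scene blank_1 0.36 2955 z 0.013 [ 0.4412 -0.357 ] [219.72   153.2405] 1.5144767281682825
scene board 0.65 28
[... 681 characters left out ...]
.574, 0.022], 0.57)]
side ink [([0.294, -0.367, 0.069], 0.86)]
side mug [([0.718, 0.313, 0.06], 0.71)]
side blank_1 0.94 773 z 0.066 [ 0.6227 -0.1263] [109.9756  60.9651] -0.2200888256482739
side blank_1 0.84 927 z 0.066 [ 0.4529 -0.1651] [113.3015  56.5856] 0.20534030611044232
side blank_1 0.75 5272 z 0.07 [0.5359 0.2374] [281.9246 271.9344] 0.5591360637633435
side blank_1 0.69 870 z 0.066 [ 0.6216 -0.2517] [115.4553  59.1854] 0.1530612055554259
side board 0.84 3386 z 0.013 [ 0.4357 -0.3579] [220.0426 151.9095] 1.5092607940153078
side board 0.72 608 z 0.086 [0.7221 0.3236] [82.9101 78.1743] 1.109461658271405
side dryer 0.61 5417 z 0.081 [0.4522 0.2638] [342.2943 243.356 ] 1.4673289231778466
```

View pics/scene0.png

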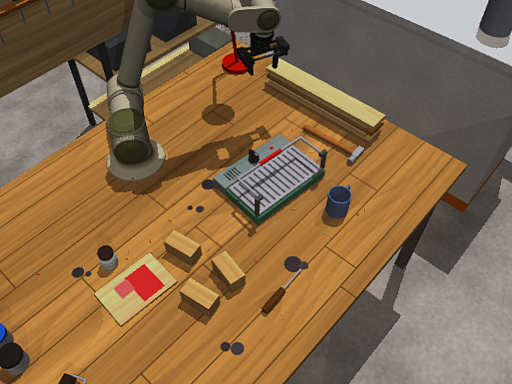

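View pics/side0.png

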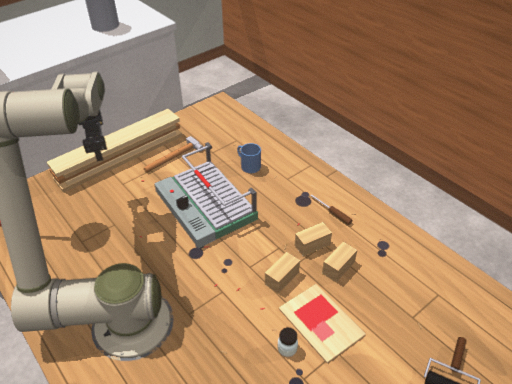

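The pictures show three blanks (scene px ~(183,247), (228,270), (200,295)), the dryer with the bar closed, and a bare board. I'll turn the tool to the dryer's axes and move over the bar.

Request:
jog_arm:
  motion:
    - {"linear": [0,0,-0.007],"roll": 0.184}
    - {"linear": [0,0,-0.007],"roll": 0.184}
    - {"linear": [0,0,-0.007],"roll": 0.184}
    - {"linear": [0,0,-0.007],"roll": 0.184}
    - {"linear": [0,0,-0.007],"roll": 0.184}
    - {"linear": [0,0,-0.007],"roll": 0.184}
    - {"linear": [0,0,-0.007],"roll": 0.184}
  grip: 1

```text
time_s: 2.17
tool_pos: [0.2039, 0.5108, 0.305]
eef_rot: [[0.103, 0.995, -0.0], [0.995, -0.103, -0.0], [-0.0, -0.0, -1.0]]
force: [-0.2, -0.2, -0.3]
gripper_width: 0.0881
finger_force: 0.0
```

Request:
jog_arm:
  motion:
    - {"linear": [-0.037,0.046,0]}
    - {"linear": [-0.037,0.046,0]}
    - {"linear": [-0.037,0.046,0]}
    - {"linear": [-0.037,0.046,0]}
    - {"linear": [-0.037,0.046,0]}
    - {"linear": [-0.036,0.046,0]}
    - {"linear": [0,0,0]}
    - {"linear": [0,0,0]}

```text
$.motion[0]: bad value
```

Run:
```python
from h import *
s=st(); print(np.array(s["eef_rot"]))
p=cams.get_image("wrist"); save(p,"w1")
for q in ["bar_mid","knob_grip"]:
    print(q,[(np.round(r["at"],3).tolist(),round(r["confidence"],2)) for r in recognise(q,p)])
im=p["color"].astype(int); red=(im[...,0]>130)&(im[...,1]<70)&(im[...,2]<70)
n,l,ss,c=cv2.connectedComponentsWithStats(red.astype(np.uint8))
for i in range(1,n):
    if ss[i,4]>60:
        w=world(p,l==i); w=w[w[:,2]>.03]; 
        if len(w)>20: print(ss[i,4],c[i],np.median(w,0),w[:,2].max(),*rect(w))
w=world(p); d=w[(abs(w[:,2]-.05)<.004)]; print("deck",d.min(0),d.max(0),*rect(d))
for r in trace("dryer",p): 
    w=world(p,r["region"]); print(r["confidence"],len(w),w.min(0),w.max(0)); w=w[w[:,2]>.04]; print(rect(w))
```

```text
t 2.17 p [0.2039 0.5108 0.305 ] F [-0.2423 -0.1988 -0.3289] w 0.08811327151035732 ff 0.0
[[ 0.1029  0.9947 -0.    ]
 [ 0.9947 -0.1029 -0.    ]
 [-0.     -0.     -1.    ]]
bar_mid []
knob_grip []
71 [398.3099 249.2394] [0.3792 0.3657 0.0493] 0.05164608798294597 [0.3794 0.3652] [12.9492 11.7823] 0.22318118843753304
deck [0.0752 0.1407 0.046 ] [0.5323 0.6855 0.0538] [0.341 0.461] [629.8797 294.5314] -1.1378451964057925
0.88 14338 [ 0.2295  0.117  -0.0013] [0.551  0.5397 0.3797]
(array([0.4069, 0.3559]), array([426.0446, 266.5842]), np.float64(-1.3376033670686174))
```

View pics/w1.png

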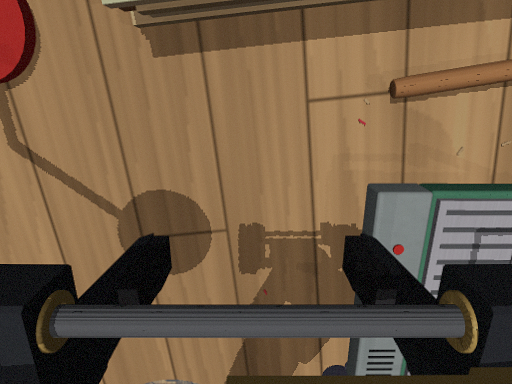

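The wrist picture shows the dryer's corner at right (strip, px (365–430,185+)). The second move was refused, so I'll add roll to the rows.

Request:
jog_arm:
  motion:
    - {"linear": [-0.04,0.039,0],"roll": 0}
    - {"linear": [-0.04,0.039,0],"roll": 0}
    - {"linear": [-0.04,0.039,0],"roll": 0}
    - {"linear": [-0.04,0.039,0],"roll": 0}
    - {"linear": [-0.04,0.039,0],"roll": 0}
    - {"linear": [-0.04,0.039,0],"roll": 0}
    - {"linear": [-0.04,0.039,0],"roll": 0}
    - {"linear": [0,0,0],"roll": 0}
    - {"linear": [0,0,0],"roll": 0}

```text
time_s: 3.5
tool_pos: [0.4481, 0.2059, 0.3045]
eef_rot: [[0.095, 0.995, -0.001], [0.995, -0.095, 0.0], [0.0, -0.001, -1.0]]
force: [0.1, 0.6, 0.1]
gripper_width: 0.0883
finger_force: 0.0
```

```bash
cat > w2.py <<'E'
from h import *
import sys
s=st()
p=cams.get_image("wrist"); save(p,sys.argv[1])
for q in ["bar_mid","knob_grip","deck"]:
    print(q,[(np.round(r["at"],3).tolist(),round(r["confidence"],2)) for r in recognise(q,p)])
im=p["color"].astype(int); red=(im[...,0]>130)&(im[...,1]<70)&(im[...,2]<70)
n,l,ss,c=cv2.connectedComponentsWithStats(red.astype(np.uint8))
for i in range(1,n):
    if ss[i,4]>60:
        w=world(p,l==i); w=w[w[:,2]>.03]
        if len(w)>20: print(ss[i,4],c[i],np.median(w,0),w[:,2].max(),*rect(w))
E
python3 w2.py w2
```

```text
t 3.5 p [0.4481 0.2059 0.3045] F [0.0743 0.5613 0.1049] w 0.08830765634001553 ff 0.0
bar_mid [([0.687, 0.322, 0.043], 0.68), ([0.46, 0.242, 0.134], 0.65)]
knob_grip [([0.371, 0.271, 0.072], 0.59)]
deck [([0.457, 0.262, 0.048], 0.68), ([0.368, 0.276, 0.069], 0.15)]
140 [179.5857  17.0071] [0.3797 0.3651 0.0499] 0.0514545358316677 [0.3794 0.3653] [13.1839 12.3804] 1.0224515249266086
1597 [261.1735 105.417 ] [0.4578 0.2703 0.1379] 0.14111439949360988 [0.4574 0.2665] [99.4452 12.7837] 1.466907078461178
```

View pics/w2.png

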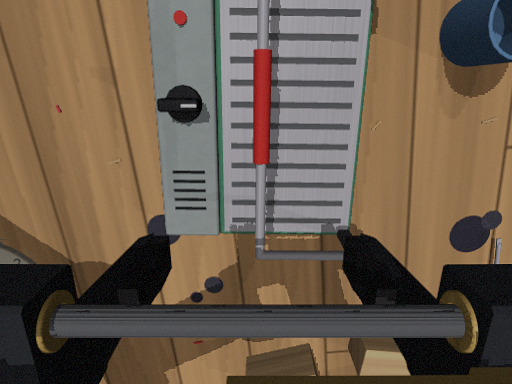

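Bar closed at px (261,105) → (0.457,0.267), and the knob at px (183,103). I'll descend and grip the bar lightly.

Request:
jog_arm:
  motion:
    - {"linear": [0.031,0.002,0],"roll": -0.004}
    - {"linear": [0.03,0.0015,0.02],"roll": -0.004}
    - {"linear": [0,0,0.04],"roll": 0}
    - {"linear": [0,0,0.04],"roll": 0}
    - {"linear": [0,0,0.04],"roll": 0}
    - {"linear": [0,0,0.036],"roll": 0}
    - {"linear": [0,0,0],"roll": 0}
    - {"linear": [0,0,0],"roll": 0}

```text
time_s: 4.7
tool_pos: [0.4582, 0.2667, 0.1302]
eef_rot: [[0.088, 0.996, 0.002], [0.996, -0.088, 0.001], [0.001, 0.002, -1.0]]
force: [-0.4, 0.2, -0.5]
gripper_width: 0.0885
finger_force: 0.0
```

Request:
jog_arm:
  motion:
    - {"linear": [0,0,0],"roll": 0}
    - {"linear": [0,0,0],"roll": 0}
    - {"linear": [0,0,0],"roll": 0}
    - {"linear": [0,0,0],"roll": 0}
    - {"linear": [0,0,0],"roll": 0}
    - {"linear": [0,0,0],"roll": 0}
    - {"linear": [0,0,0],"roll": 0}
  grip: 0
  force: 10

```text
time_s: 5.58
tool_pos: [0.4578, 0.2661, 0.1287]
eef_rot: [[0.089, 0.996, -0.0], [0.996, -0.089, 0.0], [0.0, -0.0, -1.0]]
force: [0.5, -0.3, -0.7]
gripper_width: 0.0204
finger_force: 0.0
```

Request:
jog_arm:
  motion:
    - {"linear": [0,0,0],"roll": 0.012}
    - {"linear": [0,0,0],"roll": 0}
    - {"linear": [0,0.0014,-0.0175],"roll": 0}
    - {"linear": [0,0.0042,-0.0171],"roll": 0}
    - {"linear": [0,0.0069,-0.0162],"roll": 0}
    - {"linear": [0,0.0093,-0.0149],"roll": 0}
    - {"linear": [0,0,0],"roll": 0}

```text
time_s: 6.45
tool_pos: [0.483, 0.2633, 0.1939]
eef_rot: [[0.102, 0.995, 0.007], [0.995, -0.102, -0.0], [0.001, 0.007, -1.0]]
force: [19.1, 0.6, -19.1]
gripper_width: 0.0136
finger_force: 11.4
```

Request:
jog_arm:
  motion:
    - {"linear": [0,0.0033,-0.0003],"roll": 0}
    - {"linear": [0,0.0123,-0.0126],"roll": 0}
    - {"linear": [0,0.0141,-0.0106],"roll": 0}
    - {"linear": [0,0.0156,-0.0081],"roll": 0}
    - {"linear": [0,0,0],"roll": 0}
  force: 6

```text
time_s: 7.08
tool_pos: [0.5248, 0.2591, 0.2261]
eef_rot: [[0.101, 0.995, -0.0], [0.995, -0.101, -0.0], [-0.0, -0.0, -1.0]]
force: [-1.6, -0.9, 0.6]
gripper_width: 0.0143
finger_force: 5.9
```

Request:
jog_arm:
  motion:
    - {"linear": [0,0.0167,-0.0055],"roll": 0}
    - {"linear": [0,0.0173,-0.0028],"roll": 0}
    - {"linear": [0,0.0176,-0.0001],"roll": 0}
    - {"linear": [0,0.0173,0.0028],"roll": 0}
    - {"linear": [0,0.009,0.0025],"roll": 0}
    - {"linear": [0,0,0],"roll": 0}

```text
time_s: 7.82
tool_pos: [0.6016, 0.2514, 0.2281]
eef_rot: [[0.101, 0.995, -0.002], [0.995, -0.101, -0.0], [-0.001, -0.002, -1.0]]
force: [-1.2, -0.3, -5.0]
gripper_width: 0.0142
finger_force: 6.4
```

Request:
jog_arm:
  motion:
    - {"linear": [0,0,0],"roll": 0}
    - {"linear": [0,0,0],"roll": 0}
    - {"linear": [0,0,0],"roll": 0}
  grip: 0.4

```text
time_s: 8.2
tool_pos: [0.6019, 0.2516, 0.2297]
eef_rot: [[0.101, 0.995, 0.001], [0.995, -0.101, 0.0], [0.0, 0.001, -1.0]]
force: [-0.4, -0.3, 0.2]
gripper_width: 0.0352
finger_force: 0.0
```

Request:
jog_arm:
  motion:
    - {"linear": [0,0,-0.02],"roll": 0}
    - {"linear": [0,0,-0.04],"roll": 0}
    - {"linear": [0,-0.04,-0.02],"roll": 0}
    - {"linear": [-0.02,-0.05,0],"roll": 0}
    - {"linear": [-0.02,-0.05,0],"roll": 0}
    - {"linear": [-0.02,0,0],"roll": 0}
    - {"linear": [0,0,0],"roll": 0}
  grip: 1

```text
time_s: 9.07
tool_pos: [0.4564, 0.2054, 0.3099]
eef_rot: [[0.102, 0.995, 0.002], [0.995, -0.102, 0.0], [0.0, 0.001, -1.0]]
force: [-0.2, -0.3, 0.1]
gripper_width: 0.0879
finger_force: 0.0
```

Run:
```python
from h import *
p=cams.get_image("scene"); save(p,"s3")
print([(np.round(r["at"],3),round(r["confidence"],2)) for r in recognise("bar_mid",p)])
for r in trace("blank_1",p):
    w=world(p,r["region"]); z=np.percentile(w[:,2],90); t=w[abs(w[:,2]-z)<.006]; print(round(r["confidence"],2),len(w),round(z,3),*rect(t))
cv2.imwrite("pics/s3c.png",cv2.resize(cv2.imread("pics/s3.png")[90:330,80:380],(600,480)))
```

```text
[(array([0.608, 0.238, 0.237]), 0.98)]
0.92 910 0.066 [ 0.6283 -0.2513] [110.8953  58.0128] 0.19742196253082336
0.67 823 0.066 [ 0.4571 -0.1649] [109.055   59.2771] 0.17297329484129847
0.56 860 0.067 [ 0.6286 -0.1264] [111.3912  57.6188] -0.20070021396417
```

View pics/s3c.png

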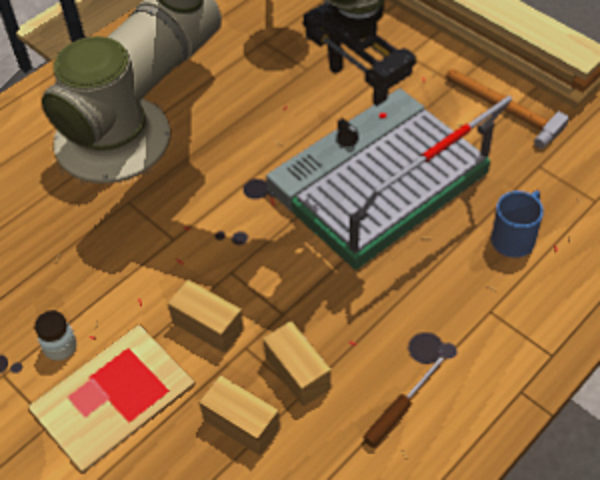

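The bar stays open (red grip in the crop at (450,140), at (0.608,0.238,0.237)), and the blanks are unmoved. Next is blank A.

Request:
jog_arm:
  motion:
    - {"linear": [0,0,0],"roll": 0.184}
    - {"linear": [0,0,0],"roll": 0.184}
    - {"linear": [0,0,0],"roll": 0.184}
    - {"linear": [0,0,0],"roll": 0.184}
    - {"linear": [0,0,0],"roll": 0.184}
    - {"linear": [0,0,0],"roll": 0.184}
    - {"linear": [0,0,0],"roll": 0.184}

```text
time_s: 10.1
tool_pos: [0.4572, 0.2065, 0.3088]
eef_rot: [[0.985, 0.175, -0.001], [0.175, -0.985, 0.0], [-0.001, -0.0, -1.0]]
force: [0.7, 0.3, -0.2]
gripper_width: 0.088
finger_force: 0.0
```

Request:
jog_arm:
  motion:
    - {"linear": [-0.01,0.052,0.015],"roll": 0}
    - {"linear": [-0.01,0.052,0.015],"roll": 0}
    - {"linear": [-0.01,0.052,0.015],"roll": 0}
    - {"linear": [-0.01,0.052,0.015],"roll": 0}
    - {"linear": [-0.01,0.052,0.015],"roll": 0}
    - {"linear": [-0.01,0.052,0.015],"roll": 0}
    - {"linear": [-0.008,0.052,0.015],"roll": 0}
    - {"linear": [0,0,0],"roll": 0}
    - {"linear": [0,0,0],"roll": 0}

```text
time_s: 11.22
tool_pos: [0.456, -0.164, 0.204]
eef_rot: [[0.984, 0.181, -0.0], [0.181, -0.984, 0.001], [-0.0, -0.001, -1.0]]
force: [0.3, 1.0, -0.8]
gripper_width: 0.088
finger_force: 0.0
```

Run:
```python
from h import *
s=st()
for cam in ["wrist","side"]:
  p=cams.get_image(cam); save(p,cam+"4")
  for r in trace("blank_1",p):
    w=world(p,r["region"]); 
    if len(w)<50: continue
    z=np.percentile(w[:,2],80); t=w[abs(w[:,2]-z)<.006]; print(cam,round(r["confidence"],2),len(w),round(z,3),*rect(t))
```

```text
t 11.22 p [ 0.456 -0.164  0.204] F [ 0.3442  1.0453 -0.8051] w 0.08799894088246848 ff 0.0
wrist 0.71 7902 0.065 [ 0.4548 -0.163 ] [109.4836  55.9953] 0.17683344697282746
wrist 0.64 6493 0.065 [ 0.593  -0.2541] [56.0493 47.4469] -1.4047537422429612
wrist 0.57 2938 0.065 [ 0.5775 -0.1201] [62.2337 28.5467] -1.3885591262332166
side 0.79 544 0.064 [ 0.6329 -0.1493] [116.429   52.3177] 0.35161126647925
side 0.7 772 0.065 [ 0.6232 -0.2523] [115.4587  56.0163] 0.16965111789472234
side 0.64 906 0.065 [ 0.4526 -0.1645] [115.4698  59.3837] 0.17828943043028742
```

View pics/wrist4.png

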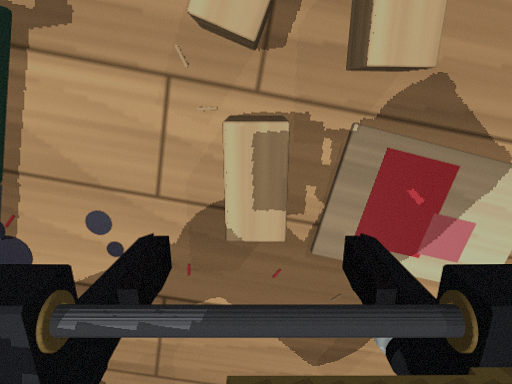

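The wrist view shows blank A at px (255,180), centred under the jaws. I'll descend, grip and lift.

Request:
jog_arm:
  motion:
    - {"linear": [-0.001,0,0.05],"roll": 0}
    - {"linear": [0,0,0.05],"roll": 0}
    - {"linear": [0,0,0.04],"roll": 0}
    - {"linear": [0,0,0.032],"roll": 0}
    - {"linear": [0,0,0],"roll": 0}
    - {"linear": [0,0,0],"roll": 0}

```text
time_s: 12.18
tool_pos: [0.4553, -0.1646, 0.0334]
eef_rot: [[0.983, 0.181, 0.002], [0.181, -0.983, -0.001], [0.001, 0.001, -1.0]]
force: [0.3, -0.3, -0.3]
gripper_width: 0.0884
finger_force: 0.0
```

Request:
jog_arm:
  motion:
    - {"linear": [0,0,0],"roll": 0}
    - {"linear": [0,0,0],"roll": 0}
    - {"linear": [0,0,0],"roll": 0}
    - {"linear": [0,0,0],"roll": 0}
    - {"linear": [0,0,0],"roll": 0}
  grip: 0
  force: 30

```text
time_s: 12.8
tool_pos: [0.4545, -0.1644, 0.0324]
eef_rot: [[0.984, 0.181, -0.0], [0.181, -0.984, 0.0], [-0.0, -0.0, -1.0]]
force: [-0.9, 3.1, 5.9]
gripper_width: 0.0559
finger_force: 30.0
```

Request:
jog_arm:
  motion:
    - {"linear": [0,0,-0.02],"roll": 0}
    - {"linear": [0,0,-0.03],"roll": 0}
    - {"linear": [0,0,-0.03],"roll": 0}
    - {"linear": [0,0,-0.03],"roll": 0}
    - {"linear": [0,0,0],"roll": 0}
    - {"linear": [0,0,0],"roll": 0}
    - {"linear": [0,0,0],"roll": 0}
    - {"linear": [0,0,0],"roll": 0}

```text
time_s: 13.8
tool_pos: [0.4544, -0.1645, 0.1413]
eef_rot: [[0.984, 0.181, -0.001], [0.181, -0.984, 0.001], [-0.001, -0.001, -1.0]]
force: [-0.5, 0.2, -4.2]
gripper_width: 0.0559
finger_force: 30.0
```

```bash
cat > wt.py <<'E'
from h import *
s=st(); f=[s["force"]]
for _ in range(3): cams.get_image("wrist"); f.append(telemetry.observe()["force"])
print(np.array(f), "mean", np.mean(f,0)); st()
E
python3 wt.py
```

```text
t 13.8 p [ 0.4544 -0.1645  0.1413] F [-0.5057  0.1594 -4.1971] w 0.055889541520719385 ff 29.999079233966768
[[-0.5057  0.1594 -4.1971]
 [-0.8203 -0.3153 -4.3869]
 [ 0.5066 -0.0805 -3.7022]
 [ 0.7435 -0.2368 -4.4041]] mean [-0.019  -0.1183 -4.1726]
t 13.95 p [ 0.4546 -0.1646  0.1418] F [ 0.7435 -0.2368 -4.4041] w 0.055781028359068764 ff 29.999033343046904
```

A weighs about 4.2 N, so it is wet. It goes to deck slot y=+90.

Request:
jog_arm:
  motion:
    - {"linear": [0,0,-0.03],"roll": 0.143}
    - {"linear": [0,0,-0.03],"roll": 0.143}
    - {"linear": [-0.001,-0.03,0],"roll": 0}
    - {"linear": [-0.001,-0.04,0],"roll": 0}
    - {"linear": [-0.001,-0.05,0],"roll": 0}
    - {"linear": [-0.001,-0.05,0],"roll": 0}
    - {"linear": [-0.001,-0.05,0],"roll": 0}
    - {"linear": [-0.001,-0.05,0],"roll": 0}
    - {"linear": [-0.001,-0.05,0],"roll": 0}
    - {"linear": [-0.001,-0.05,0],"roll": 0}
  force: 40

```text
time_s: 15.2
tool_pos: [0.485, 0.2059, 0.202]
eef_rot: [[0.995, -0.104, -0.0], [-0.104, -0.995, -0.0], [-0.0, 0.0, -1.0]]
force: [1.1, -0.1, -3.9]
gripper_width: 0.0557
finger_force: 40.0
```

Request:
jog_arm:
  motion:
    - {"linear": [-0.001,-0.05,0],"roll": 0}
    - {"linear": [-0.001,-0.05,0],"roll": 0}
    - {"linear": [-0.002,-0.0486,0],"roll": 0}
    - {"linear": [0,0,0],"roll": 0}
    - {"linear": [0,0,0],"roll": 0}
    - {"linear": [0,0,0.04],"roll": 0}
    - {"linear": [0,0,0.02],"roll": 0}
    - {"linear": [0,0,0],"roll": 0}

```text
time_s: 16.2
tool_pos: [0.4964, 0.351, 0.141]
eef_rot: [[0.994, -0.106, -0.003], [-0.106, -0.994, -0.001], [-0.003, 0.002, -1.0]]
force: [1.0, -0.0, -4.3]
gripper_width: 0.0559
finger_force: 40.0
```

Run:
```python
from h import *
s=st(); print(np.array(s["eef_rot"])[:2,0])
p=cams.get_image("wrist"); save(p,"w5")
for r in trace("blank_1",p):
    w=world(p,r["region"]);
    if len(w)<50: continue
    z=np.percentile(w[:,2],80); t=w[abs(w[:,2]-z)<.006]; print(round(r["confidence"],2),len(w),round(z,3),*rect(t))
```

```text
t 16.2 p [0.4964 0.351  0.141 ] F [ 1.0448 -0.0164 -4.3217] w 0.05591672814615993 ff 39.99916937202215
[ 0.9944 -0.1056]
0.79 31436 0.174 [0.5093 0.3496] [84.9    56.5173] -0.10866016826854101
```

View pics/w5.png

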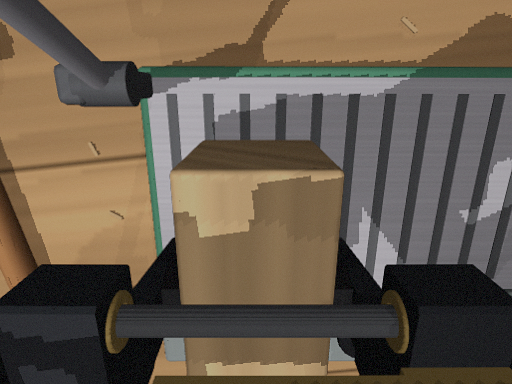

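The blank hangs level over the +y end of the deck (px (258,230)), clear of the post at (95,80). I'll lower and release it.

Request:
jog_arm:
  motion:
    - {"linear": [0,0,0.025],"roll": 0}
    - {"linear": [0,0,0.02],"roll": 0}
    - {"linear": [0,0,0.01],"roll": 0}
    - {"linear": [0,0,0.003],"roll": 0}
    - {"linear": [0,0,0],"roll": 0}
    - {"linear": [0,0,0],"roll": 0}
    - {"linear": [0,0,0],"roll": 0}

```text
time_s: 17.18
tool_pos: [0.4968, 0.3525, 0.0846]
eef_rot: [[0.995, -0.104, 0.001], [-0.104, -0.995, 0.0], [0.001, -0.0, -1.0]]
force: [-0.1, -0.3, -4.1]
gripper_width: 0.0559
finger_force: 40.0
```

Request:
jog_arm:
  motion:
    - {"linear": [0,0,0],"roll": 0}
    - {"linear": [0,0,0],"roll": 0}
    - {"linear": [0,0,0],"roll": 0}
    - {"linear": [0,0,-0.03],"roll": 0}
    - {"linear": [0,0,-0.05],"roll": 0}
    - {"linear": [0,0,-0.05],"roll": 0}
    - {"linear": [0,0,0],"roll": 0}
  grip: 0.85

```text
time_s: 18.05
tool_pos: [0.4978, 0.353, 0.2183]
eef_rot: [[0.995, -0.104, 0.008], [-0.104, -0.995, 0.003], [0.007, -0.004, -1.0]]
force: [0.1, 0.6, -0.2]
gripper_width: 0.0747
finger_force: 0.0
```

```bash
cat > look.py <<'E'
from h import *
import sys
s=st(); print(np.array(s["eef_rot"])[:2,0])
for cam in sys.argv[1:]:
  p=cams.get_image(cam); save(p,f"{cam}_{s['time_s']:.1f}")
  for r in trace("blank_1",p):
    w=world(p,r["region"])
    if len(w)<50: continue
    z=np.percentile(w[:,2],80); t=w[abs(w[:,2]-z)<.006]; print(cam,round(r["confidence"],2),len(w),round(z,3),*rect(t))
E
python3 look.py wrist scene side
```

```text
t 18.05 p [0.4978 0.353  0.2183] F [ 0.0501  0.5588 -0.1634] w 0.07470023319504204 ff 0.0
[ 0.9946 -0.1039]
wrist 0.72 10144 0.115 [0.4972 0.3526] [109.6734  56.0695] -0.10601298614500225
wrist 0.22 2994 0.205 [0.6093 0.3992] [10.2666  8.4057] -1.287570276708433
scene 0.89 493 0.114 [0.4885 0.3488] [93.2145 53.8175] -0.1674636972438721
scene 0.75 915 0.065 [ 0.5883 -0.2148] [111.7998  57.6731] 0.1372614780786912
side 0.92 677 0.114 [0.4954 0.3504] [114.2113  63.2028] -0.11389221454611069
side 0.84 763 0.065 [ 0.6239 -0.1283] [112.4257  60.7023] -0.18030692475883375
side 0.79 802 0.064 [ 0.5831 -0.2157] [113.7923  57.8355] 0.1659782858563668
```

A is on the deck, flat. Blank C was knocked to (0.586,-0.215), so I'll take it next and look once above it.

Request:
jog_arm:
  motion:
    - {"linear": [0,0.035,0],"roll": 0}
    - {"linear": [0,0.055,0],"roll": 0}
    - {"linear": [0,0.055,0],"roll": 0}
    - {"linear": [0,0.055,0],"roll": 0}
    - {"linear": [0,0.055,0],"roll": 0}
    - {"linear": [0.02,0.055,0],"roll": 0}
    - {"linear": [0.03,0.05,0],"roll": 0}
    - {"linear": [0.03,0.05,0],"roll": 0}
    - {"linear": [0.03,0.05,0],"roll": 0}
    - {"linear": [0.03,0.05,0],"roll": 0}

```text
time_s: 19.6
tool_pos: [0.5832, -0.1712, 0.2133]
eef_rot: [[0.995, -0.104, -0.001], [-0.104, -0.995, 0.001], [-0.001, -0.001, -1.0]]
force: [0.8, 0.7, 0.3]
gripper_width: 0.0748
finger_force: 0.0
```

Request:
jog_arm:
  motion:
    - {"linear": [0.004,0.047,0],"roll": -0.127}
    - {"linear": [0,0,0],"roll": -0.127}
    - {"linear": [0,0,0],"roll": 0}
    - {"linear": [0,0,0],"roll": 0}

```text
time_s: 20.1
tool_pos: [0.5819, -0.216, 0.2139]
eef_rot: [[0.989, 0.147, -0.001], [0.147, -0.989, 0.0], [-0.001, -0.0, -1.0]]
force: [1.1, 0.1, 0.8]
gripper_width: 0.0751
finger_force: 0.0
```

```bash
python3 look.py wrist
```

```text
t 20.1 p [ 0.5819 -0.216   0.2139] F [1.1409 0.1385 0.8383] w 0.07514006917139095 ff 0.0
[0.9891 0.1475]
wrist 0.7 7550 0.065 [ 0.5861 -0.2134] [109.4987  56.1028] 0.14920007138324495
wrist 0.59 9623 0.065 [ 0.6261 -0.1254] [109.5668  56.2438] -0.2042179834480557
```

Request:
jog_arm:
  motion:
    - {"linear": [0.002,-0.002,0.05],"roll": 0}
    - {"linear": [0,0,0.05],"roll": 0}
    - {"linear": [0,0,0.05],"roll": 0}
    - {"linear": [0,0,0.033],"roll": 0}
    - {"linear": [0,0,0],"roll": 0}
    - {"linear": [0,0,0],"roll": 0}

```text
time_s: 20.95
tool_pos: [0.5844, -0.2144, 0.0328]
eef_rot: [[0.989, 0.149, 0.002], [0.149, -0.989, -0.001], [0.002, 0.002, -1.0]]
force: [0.2, -0.9, 0.4]
gripper_width: 0.0747
finger_force: 0.0
```

Request:
jog_arm:
  motion:
    - {"linear": [0,0,0],"roll": 0}
    - {"linear": [0,0,0],"roll": 0}
    - {"linear": [0,0,0],"roll": 0}
    - {"linear": [0,0,0],"roll": 0}
    - {"linear": [0,0,0],"roll": 0}
  grip: 0
  force: 40

```text
time_s: 21.58
tool_pos: [0.584, -0.2144, 0.0322]
eef_rot: [[0.989, 0.149, 0.001], [0.149, -0.989, -0.001], [0.001, 0.001, -1.0]]
force: [-1.6, 1.0, 6.4]
gripper_width: 0.0556
finger_force: 40.0
```

Request:
jog_arm:
  motion:
    - {"linear": [0,0,-0.02],"roll": 0}
    - {"linear": [0,0,-0.04],"roll": 0}
    - {"linear": [0,0,-0.04],"roll": 0}
    - {"linear": [0,0,-0.04],"roll": 0}
    - {"linear": [0,0,-0.03],"roll": 0}
    - {"linear": [0,0,0],"roll": 0}
    - {"linear": [0,0,0],"roll": 0}
    - {"linear": [0,0,0],"roll": 0}

```text
time_s: 22.58
tool_pos: [0.5832, -0.214, 0.1994]
eef_rot: [[0.989, 0.149, -0.003], [0.149, -0.989, 0.002], [-0.002, -0.002, -1.0]]
force: [-1.4, 0.1, -2.2]
gripper_width: 0.0557
finger_force: 40.0
```

```bash
python3 wt.py
```

```text
t 22.57 p [ 0.5832 -0.214   0.1994] F [-1.4138  0.0572 -2.1712] w 0.055705902813063965 ff 39.99904825352132
[[-1.4138  0.0572 -2.1712]
 [ 0.0232  1.122  -0.9689]
 [-0.5915 -0.0969 -2.0837]
 [ 0.7066  0.3639 -1.0746]] mean [-0.3189  0.3616 -1.5746]
t 22.73 p [ 0.5834 -0.2142  0.2002] F [ 0.7066  0.3639 -1.0746] w 0.05565132949262223 ff 39.99902626499534
```

C weighs about 1.6 N, so it is dry. It goes to the board, slot y=-55.

Request:
jog_arm:
  motion:
    - {"linear": [0,0,0],"roll": 0.104}
    - {"linear": [0,0,0],"roll": 0.103}
    - {"linear": [-0.02,0.03,0],"roll": 0}
    - {"linear": [-0.03,0.045,0],"roll": 0}
    - {"linear": [-0.03,0.045,0],"roll": 0}
    - {"linear": [-0.03,0.045,0],"roll": 0}
    - {"linear": [-0.026,0.041,0],"roll": 0}
    - {"linear": [0,0,0.04],"roll": 0}
    - {"linear": [0,0,0.04],"roll": 0}
    - {"linear": [0,0,0],"roll": 0}

```text
time_s: 23.98
tool_pos: [0.4352, -0.4112, 0.1186]
eef_rot: [[0.998, -0.057, -0.004], [-0.057, -0.998, 0.005], [-0.004, -0.005, -1.0]]
force: [0.3, -0.4, -0.5]
gripper_width: 0.0559
finger_force: 40.0
```

Run:
```python
from h import *
s=st()
p=cams.get_image("wrist"); save(p,"w6")
for r in trace("board",p)[:2]:
    w=world(p,r["region"]); w=w[abs(w[:,2]-.01)<.005]; print(r["confidence"],len(w),*rect(w))
    print(w.min(0),w.max(0))
```

```text
t 23.98 p [ 0.4352 -0.4112  0.1186] F [ 0.3175 -0.3655 -0.5477] w 0.055925171655816876 ff 39.999073622748256
0.82 28274 [ 0.4379 -0.356 ] [220.2827 148.7308] 1.5107533626482426
[ 0.3666 -0.4696  0.005 ] [ 0.5186 -0.2431  0.0138]
```

View pics/w6.png

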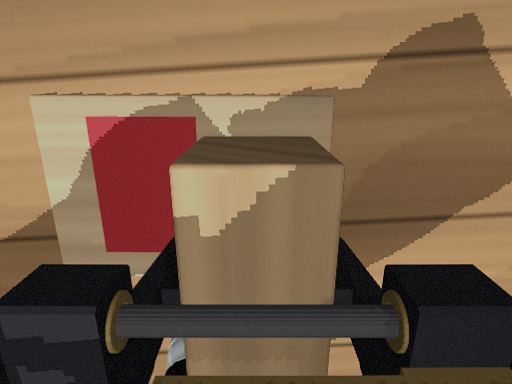

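The blank is aligned over the right-hand part of the board, and the ink jar at px (180,355) is clear. I'll lower and release.

Request:
jog_arm:
  motion:
    - {"linear": [0,0,0.035],"roll": 0}
    - {"linear": [0,0,0.025],"roll": 0}
    - {"linear": [0,0,0.012],"roll": 0}
    - {"linear": [0,0,0.0045],"roll": 0}
    - {"linear": [0,0,0],"roll": 0}
    - {"linear": [0,0,0],"roll": 0}
    - {"linear": [0,0,0],"roll": 0}

```text
time_s: 24.95
tool_pos: [0.4362, -0.4123, 0.0452]
eef_rot: [[0.998, -0.057, 0.001], [-0.057, -0.998, -0.001], [0.001, 0.001, -1.0]]
force: [0.2, -0.6, -2.0]
gripper_width: 0.0555
finger_force: 40.0
```

Request:
jog_arm:
  motion:
    - {"linear": [0,0,0],"roll": 0}
    - {"linear": [0,0,0],"roll": 0}
    - {"linear": [0,0,0],"roll": 0}
    - {"linear": [0,0,-0.03],"roll": 0}
    - {"linear": [0,0,-0.05],"roll": 0}
    - {"linear": [0,0,-0.05],"roll": 0}
    - {"linear": [0,0,-0.03],"roll": 0}
    - {"linear": [0,0,0],"roll": 0}
  grip: 0.85

```text
time_s: 25.95
tool_pos: [0.4365, -0.4127, 0.2068]
eef_rot: [[0.998, -0.057, 0.003], [-0.057, -0.998, -0.004], [0.003, 0.004, -1.0]]
force: [-0.5, -0.2, -0.5]
gripper_width: 0.0747
finger_force: 0.0
```

```bash
python3 look.py wrist side
```

```text
t 25.95 p [ 0.4365 -0.4127  0.2068] F [-0.4736 -0.1857 -0.5492] w 0.0746685715097868 ff 0.0
[ 0.9984 -0.0571]
wrist 0.78 8433 0.075 [ 0.4384 -0.4124] [109.3142  56.0911] -0.05688791720323711
side 0.59 1092 0.074 [ 0.4348 -0.4143] [110.8746  59.0167] -0.06203434285176074
```

Request:
jog_arm:
  motion:
    - {"linear": [0.023,-0.0425,0],"roll": 0}
    - {"linear": [0.03,-0.051,0],"roll": 0}
    - {"linear": [0.03,-0.051,0],"roll": 0}
    - {"linear": [0.03,-0.051,0],"roll": 0}
    - {"linear": [0.03,-0.051,0],"roll": 0}
    - {"linear": [0.03,-0.051,0],"roll": 0.147}
    - {"linear": [0,0,0],"roll": 0}
    - {"linear": [0,0,0],"roll": 0}

```text
time_s: 27.15
tool_pos: [0.6254, -0.1252, 0.2035]
eef_rot: [[0.979, -0.202, -0.002], [-0.202, -0.979, 0.0], [-0.002, -0.0, -1.0]]
force: [-0.1, -0.2, 0.2]
gripper_width: 0.0748
finger_force: 0.0
```

```bash
python3 look.py wrist
```

```text
t 27.15 p [ 0.6254 -0.1252  0.2035] F [-0.1485 -0.2213  0.19  ] w 0.07477007051105113 ff 0.0
[ 0.9795 -0.2016]
wrist 0.82 8119 0.065 [ 0.6263 -0.1254] [110.3041  56.1837] -0.19993415567660872
```

Request:
jog_arm:
  motion:
    - {"linear": [0,0,0.05],"roll": 0}
    - {"linear": [0,0,0.05],"roll": 0}
    - {"linear": [0,0,0.045],"roll": 0}
    - {"linear": [0,0,0.027],"roll": 0}
    - {"linear": [0,0,0],"roll": 0}
    - {"linear": [0,0,0],"roll": 0}

```text
time_s: 28.0
tool_pos: [0.6262, -0.126, 0.0341]
eef_rot: [[0.979, -0.204, 0.002], [-0.204, -0.979, -0.001], [0.002, 0.0, -1.0]]
force: [0.6, -0.9, -0.3]
gripper_width: 0.0752
finger_force: 0.0
```

Request:
jog_arm:
  motion:
    - {"linear": [0,0,0],"roll": 0}
    - {"linear": [0,0,0],"roll": 0}
    - {"linear": [0,0,0],"roll": 0}
    - {"linear": [0,0,0],"roll": 0}
    - {"linear": [0,0,0],"roll": 0}
  grip: 0
  force: 40

```text
time_s: 28.62
tool_pos: [0.6261, -0.1252, 0.0336]
eef_rot: [[0.979, -0.203, 0.001], [-0.203, -0.979, -0.001], [0.001, 0.0, -1.0]]
force: [-1.7, -0.2, 7.2]
gripper_width: 0.0557
finger_force: 40.0
```

Request:
jog_arm:
  motion:
    - {"linear": [0,0,-0.02],"roll": 0}
    - {"linear": [0,0,-0.04],"roll": 0}
    - {"linear": [0,0,-0.04],"roll": 0}
    - {"linear": [0,0,-0.04],"roll": 0}
    - {"linear": [0,0,-0.03],"roll": 0}
    - {"linear": [0,0,0],"roll": 0}
    - {"linear": [0,0,0],"roll": 0}
    - {"linear": [0,0,0],"roll": 0}

```text
time_s: 29.62
tool_pos: [0.6253, -0.1248, 0.2007]
eef_rot: [[0.979, -0.203, -0.003], [-0.203, -0.979, 0.001], [-0.003, -0.001, -1.0]]
force: [0.8, 0.5, -3.8]
gripper_width: 0.0556
finger_force: 40.0
```

```bash
python3 wt.py
```

```text
t 29.62 p [ 0.6253 -0.1248  0.2007] F [ 0.7659  0.4744 -3.8056] w 0.055588029383316 ff 39.993300531059504
[[ 0.7659  0.4744 -3.8056]
 [ 0.1623 -0.5604 -4.3926]
 [-0.1207 -0.0503 -4.4178]
 [ 0.0495  0.2584 -3.4816]] mean [ 0.2143  0.0305 -4.0244]
t 29.77 p [ 0.6256 -0.125   0.2017] F [ 0.0495  0.2584 -3.4816] w 0.05583132826300199 ff 39.99322931282222
```

B weighs about 4.0 N, so it is wet. It goes to deck slot y=-90.

Request:
jog_arm:
  motion:
    - {"linear": [0,0,0],"roll": -0.1}
    - {"linear": [-0.02,-0.03,-0.01],"roll": 0}
    - {"linear": [-0.03,-0.046,0],"roll": 0}
    - {"linear": [-0.03,-0.046,0],"roll": 0}
    - {"linear": [-0.03,-0.046,0],"roll": 0}
    - {"linear": [-0.03,-0.046,0],"roll": 0}
    - {"linear": [-0.03,-0.046,0],"roll": 0}
    - {"linear": [-0.008,-0.0215,0],"roll": 0}
    - {"linear": [0,0,0.03],"roll": 0}
    - {"linear": [0,0,0.03],"roll": 0}

```text
time_s: 31.02
tool_pos: [0.4784, 0.1739, 0.1526]
eef_rot: [[0.995, -0.103, 0.003], [-0.103, -0.995, 0.0], [0.002, -0.001, -1.0]]
force: [1.2, 0.6, -0.2]
gripper_width: 0.0404
finger_force: 0.0
```

Request:
jog_arm:
  motion:
    - {"linear": [0,0,0],"roll": 0}
    - {"linear": [0,0,0],"roll": 0}

```text
time_s: 31.28
tool_pos: [0.4787, 0.1735, 0.1539]
eef_rot: [[0.995, -0.104, 0.002], [-0.104, -0.995, 0.0], [0.002, -0.001, -1.0]]
force: [-0.2, 0.4, -0.2]
gripper_width: 0.0121
finger_force: 0.0
```

```bash
python3 look.py wrist side
```

```text
t 31.27 p [0.4787 0.1735 0.1539] F [-0.1553  0.4357 -0.1666] w 0.012084012139904154 ff 0.0
[ 0.9946 -0.1041]
wrist 0.94 9806 0.102 [0.4915 0.325 ] [105.0256   3.663 ] -0.1123498448007913
side 0.6 1107 0.074 [ 0.4354 -0.4144] [110.7228  59.3545] -0.0434773032180341
side 0.6 707 0.113 [0.4945 0.1592] [112.037   62.6193] -1.4062814646022852
side 0.58 566 0.114 [0.4803 0.3526] [84.6798 64.9244] -0.09664691490730258
side 0.44 2423 0.012 [ 0.436  -0.3575] [221.12   152.7134] 1.4996471819542851
side 0.38 198 0.236 [0.5973 0.1657] [143.7874  15.0025] 1.4975073320184065
```

The grip slackened on the way and the blank dropped onto the deck. I'll lift, open and look.

Request:
jog_arm:
  motion:
    - {"linear": [0,0,-0.03],"roll": 0}
    - {"linear": [0,0,-0.04],"roll": 0}
    - {"linear": [0,0,-0.03],"roll": 0}
    - {"linear": [0,0,0],"roll": 0}
    - {"linear": [0,0,0],"roll": 0}
    - {"linear": [0,0,0],"roll": 0}
  grip: 1

```text
time_s: 32.22
tool_pos: [0.4777, 0.1734, 0.2516]
eef_rot: [[0.995, -0.104, -0.002], [-0.104, -0.995, -0.0], [-0.002, 0.0, -1.0]]
force: [-1.0, -0.9, -0.0]
gripper_width: 0.0586
finger_force: 0.0
```

```bash
python3 look.py wrist; cp $(ls -t pics/wrist_* | head -1) pics/now.png
```

```text
t 32.23 p [0.4777 0.1734 0.2516] F [-0.964  -0.8543 -0.0016] w 0.05864968759639782 ff 0.0
[ 0.9946 -0.104 ]
wrist 0.91 11630 0.115 [0.4969 0.352 ] [109.0865  57.8536] -0.10028346137580578
wrist 0.79 9111 0.115 [0.4969 0.1612] [110.3259  56.5156] -1.4516381938911018
```

View pics/now.png

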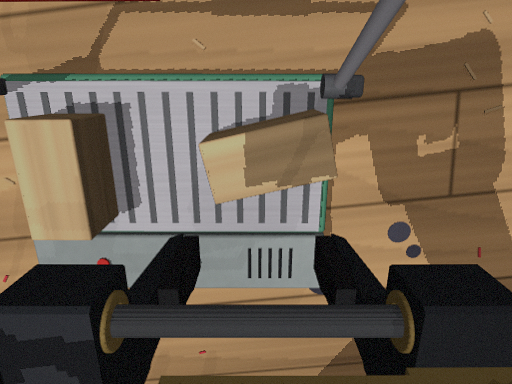

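The blank lies flat on the deck but crosswise (px (268,158), centre (0.497,0.161)). I'll regrasp it, keeping the gripper body clear of the raised rod, and turn it.

Request:
jog_arm:
  motion:
    - {"linear": [0.0068,-0.0053,0],"roll": -0.1794}
    - {"linear": [0,0,0],"roll": -0.1794}
    - {"linear": [0,0,0],"roll": -0.1794}
    - {"linear": [0,0,0],"roll": -0.1794}
    - {"linear": [0,0,0],"roll": -0.1794}
    - {"linear": [0,0,0],"roll": -0.1794}
    - {"linear": [0,0,0],"roll": -0.1794}
    - {"linear": [0,0,0],"roll": -0.1794}
    - {"linear": [0,0,0],"roll": -0.1794}
    - {"linear": [0,0,0],"roll": -0.1794}
  grip: 1

```text
time_s: 33.58
tool_pos: [0.4853, 0.178, 0.2521]
eef_rot: [[-0.125, 0.992, -0.001], [0.992, 0.125, -0.0], [-0.0, -0.001, -1.0]]
force: [1.2, -0.2, 0.3]
gripper_width: 0.088
finger_force: 0.0
```

Request:
jog_arm:
  motion:
    - {"linear": [0,0,0],"roll": 0}
    - {"linear": [0,0,0],"roll": 0}

```text
time_s: 33.83
tool_pos: [0.4853, 0.178, 0.2524]
eef_rot: [[-0.115, 0.993, -0.0], [0.993, 0.115, -0.0], [-0.0, -0.0, -1.0]]
force: [0.0, 0.3, 0.5]
gripper_width: 0.0879
finger_force: 0.0
```

```bash
python3 look.py wrist
```

```text
t 33.83 p [0.4853 0.178  0.2524] F [0.0037 0.2892 0.4578] w 0.08791646581986244 ff 0.0
[-0.1153  0.9933]
wrist 0.78 7928 0.115 [0.4963 0.1615] [110.2858  56.1163] -1.4492671815726041
wrist 0.6 1981 0.113 [0.5258 0.3214] [47.4035  8.5451] 0.08616513729804942
wrist 0.38 50757 0.052 [0.4496 0.2293] [260.0557 240.063 ] 1.468324679109427
```

Request:
jog_arm:
  motion:
    - {"linear": [0,0,0.03],"roll": 0}
    - {"linear": [0,0,0.04],"roll": 0}
    - {"linear": [0,0,0.04],"roll": 0}
    - {"linear": [0,0,0.03],"roll": 0}
    - {"linear": [0,0,0.02],"roll": 0}
    - {"linear": [0,0,0.009],"roll": 0}
    - {"linear": [0,0,0],"roll": 0}

```text
time_s: 34.8
tool_pos: [0.4854, 0.178, 0.0836]
eef_rot: [[-0.118, 0.993, -0.0], [0.993, 0.118, -0.0], [-0.0, -0.0, -1.0]]
force: [0.2, 0.6, 0.5]
gripper_width: 0.0879
finger_force: 0.0
```

Request:
jog_arm:
  motion:
    - {"linear": [0,0,0],"roll": 0}
    - {"linear": [0,0,0],"roll": 0}
    - {"linear": [0,0,0],"roll": 0}
    - {"linear": [0,0,0],"roll": 0}
    - {"linear": [0,0,0],"roll": 0}
    - {"linear": [0,0,0],"roll": 0}
  grip: 0
  force: 40

```text
time_s: 35.55
tool_pos: [0.4863, 0.1781, 0.0844]
eef_rot: [[-0.119, 0.993, 0.003], [0.993, 0.119, 0.0], [0.0, 0.003, -1.0]]
force: [4.4, 1.3, 5.5]
gripper_width: 0.0561
finger_force: 39.8
```

Request:
jog_arm:
  motion:
    - {"linear": [0,0,-0.01],"roll": 0}
    - {"linear": [0,0,-0.02],"roll": 0}
    - {"linear": [0,0,-0.02],"roll": 0}
    - {"linear": [0,0,0],"roll": 0}
    - {"linear": [0,0,0],"roll": 0}

```text
time_s: 36.17
tool_pos: [0.4845, 0.1779, 0.1327]
eef_rot: [[-0.119, 0.993, -0.002], [0.993, 0.119, -0.0], [-0.0, -0.002, -1.0]]
force: [0.1, 0.6, -3.3]
gripper_width: 0.0558
finger_force: 39.8
```

Request:
jog_arm:
  motion:
    - {"linear": [0,-0.0125,0],"roll": 0}
    - {"linear": [0,-0.0125,0],"roll": 0}
    - {"linear": [0,0,0],"roll": -0.1685}
    - {"linear": [0,0,0],"roll": -0.1685}
    - {"linear": [0,0,0],"roll": -0.1685}
    - {"linear": [0,0,0],"roll": -0.1685}
    - {"linear": [0,0,0],"roll": -0.1685}
    - {"linear": [0,0,0],"roll": -0.1685}
    - {"linear": [0,0,0],"roll": -0.1685}
    - {"linear": [0,0,0],"roll": -0.1685}

```text
time_s: 37.42
tool_pos: [0.4594, 0.1749, 0.1334]
eef_rot: [[-0.995, 0.098, -0.001], [0.098, 0.995, -0.0], [0.001, -0.0, -1.0]]
force: [-0.1, -0.4, -4.6]
gripper_width: 0.0558
finger_force: 39.8
```

Request:
jog_arm:
  motion:
    - {"linear": [0,0,0],"roll": 0}
    - {"linear": [0,0,0],"roll": 0}
    - {"linear": [0,0,0.03],"roll": 0}
    - {"linear": [0,0,0.013],"roll": 0}
    - {"linear": [0,0,0.004],"roll": 0}
    - {"linear": [0,0,0],"roll": 0}
    - {"linear": [0,0,0],"roll": 0}
    - {"linear": [0,0,0],"roll": 0}

```text
time_s: 38.42
tool_pos: [0.4607, 0.1751, 0.0871]
eef_rot: [[-0.995, 0.104, 0.001], [0.104, 0.995, 0.0], [-0.001, 0.0, -1.0]]
force: [-0.5, -0.0, -3.7]
gripper_width: 0.0558
finger_force: 39.8
```

```bash
python3 look.py side scene
```

```text
t 38.42 p [0.4607 0.1751 0.0871] F [-0.5274 -0.0373 -3.6926] w 0.055835300942100465 ff 39.75359262898564
[-0.9946  0.1037]
side 0.96 1047 0.074 [ 0.4355 -0.4156] [111.2344  58.0621] -0.03735735903303201
side 0.78 348 0.115 [0.4671 0.3519] [59.5392 57.4795] 0.037239605700958474
side 0.6 354 0.117 [0.4769 0.1698] [114.1422  59.8696] -0.14135273433619022
scene 0.81 427 0.118 [0.4924 0.1697] [77.5584 58.1085] 0.0631805174506604
scene 0.71 877 0.074 [ 0.4407 -0.4149] [110.702   55.6501] -0.057865164165241685
scene 0.71 723 0.079 [0.7216 0.3235] [89.4581 77.2979] -0.8337824075029806
scene 0.59 565 0.114 [0.4888 0.3501] [98.9337 59.9214] -0.0709803004275004
```

Request:
jog_arm:
  motion:
    - {"linear": [0,0,0.0025],"roll": 0}
    - {"linear": [0,0,0],"roll": 0}
    - {"linear": [0,0,0],"roll": 0}

```text
time_s: 39.0
tool_pos: [0.4606, 0.1751, 0.0844]
eef_rot: [[-0.995, 0.104, 0.001], [0.104, 0.995, 0.0], [-0.001, 0.0, -1.0]]
force: [-0.8, -1.1, 3.0]
gripper_width: 0.0557
finger_force: 39.8
```

Request:
jog_arm:
  motion:
    - {"linear": [0,0,0],"roll": 0}
    - {"linear": [0,0,0],"roll": 0}
    - {"linear": [0,0,0],"roll": 0}
    - {"linear": [0,0,-0.03],"roll": 0}
    - {"linear": [0,0,-0.05],"roll": 0}
    - {"linear": [0,0,-0.05],"roll": 0}
    - {"linear": [0,0,-0.05],"roll": 0}
    - {"linear": [0,0,0],"roll": 0}
  grip: 0.85

```text
time_s: 40.0
tool_pos: [0.4615, 0.1753, 0.2674]
eef_rot: [[-0.995, 0.103, 0.007], [0.103, 0.995, 0.001], [-0.007, 0.002, -1.0]]
force: [0.0, 0.2, -0.3]
gripper_width: 0.075
finger_force: 0.0
```

```bash
python3 look.py wrist side scene; cp $(ls -t pics/scene_* | head -1) a.png; python3 -c "
import cv2; cv2.imwrite('pics/now2.png',cv2.resize(cv2.imread('a.png')[90:330,80:380],(600,480)))
from h import *
p=cams.get_image('scene'); print([(np.round(r['at'],3),round(r['confidence'],2)) for r in recognise('bar_mid',p)])"
```

```text
t 40.0 p [0.4615 0.1753 0.2674] F [ 0.0123  0.2383 -0.2877] w 0.07495742366099986 ff 0.0
[-0.9946  0.1035]
wrist 0.79 7083 0.115 [0.4785 0.1732] [109.8463  55.6907] -0.07516412650001489
wrist 0.63 9913 0.115 [0.4957 0.352 ] [108.386   56.5435] -0.10588475493851493
side 0.84 718 0.114 [0.4754 0.171 ] [108.4446  61.4899] -0.06589379590350357
side 0.6 1047 0.074 [ 0.4357 -0.4151] [111.4723  58.0906] -0.04610011741759864
side 0.59 685 0.114 [0.4948 0.3526] [111.9279  66.6306] -0.08256917906903471
side 0.42 2258 0.012 [ 0.4356 -0.3577] [220.1235 151.734 ] 1.4997818047473888
scene 0.94 825 0.074 [ 0.4411 -0.4148] [110.6028  55.0695] -0.0556607325729286
scene 0.71 670 0.115 [0.4802 0.1717] [110.6645  59.1879] -0.06722644171297922
scene 0.56 594 0.115 [0.49   0.3507] [95.9336 56.7146] -0.1265540807908379
[(array([0.612, 0.24 , 0.24 ]), 0.69)]
```

View pics/now2.png

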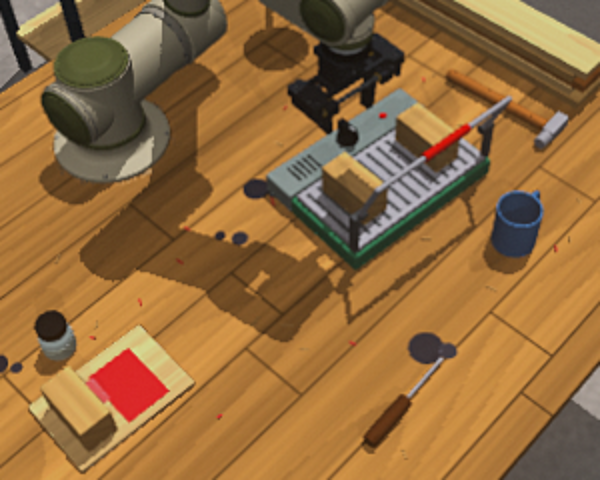

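Both wet blanks lie on the deck, the dry one is on the board, and the bar is still open. Next I'll fetch the bar.

Request:
jog_arm:
  motion:
    - {"linear": [0,0,-0.03],"roll": 0.1745}
    - {"linear": [0,0,-0.033],"roll": 0.1745}
    - {"linear": [0,0,0],"roll": 0.1745}
    - {"linear": [0,0,0],"roll": 0.1745}
    - {"linear": [0,0,0],"roll": 0.1745}
    - {"linear": [0,0,0],"roll": 0.1745}
    - {"linear": [0,0,0],"roll": 0.1745}
    - {"linear": [0,0,0],"roll": 0.1745}
    - {"linear": [0,0,0],"roll": 0.175}

```text
time_s: 41.52
tool_pos: [0.4605, 0.1751, 0.3267]
eef_rot: [[0.11, 0.994, -0.001], [0.994, -0.11, -0.0], [-0.0, -0.001, -1.0]]
force: [-0.5, -0.3, 1.0]
gripper_width: 0.075
finger_force: 0.0
```

Request:
jog_arm:
  motion:
    - {"linear": [0.03,0.046,0],"roll": 0}
    - {"linear": [0.03,0.046,0],"roll": 0}
    - {"linear": [0.03,0.045,0],"roll": 0}
    - {"linear": [0,0,0],"roll": 0}
    - {"linear": [0,0,0],"roll": 0}
    - {"linear": [0,0,0],"roll": 0}

```text
time_s: 42.28
tool_pos: [0.6053, 0.25, 0.3281]
eef_rot: [[0.104, 0.995, 0.001], [0.995, -0.104, 0.0], [0.0, 0.001, -1.0]]
force: [0.5, -0.8, -0.5]
gripper_width: 0.0748
finger_force: 0.0
```

```bash
python3 w2.py w9
```

```text
t 42.27 p [0.6053 0.25   0.3281] F [ 0.5296 -0.7573 -0.4511] w 0.07476944992397297 ff 0.0
bar_mid [([0.61, 0.277, 0.239], 0.81)]
knob_grip [([0.374, 0.275, 0.07], 0.58)]
deck [([0.484, 0.296, 0.047], 0.83)]
102 [60.0098 77.8333] [0.3793 0.3654 0.05  ] 0.052245686938839346 [0.3792 0.3654] [13.3872 12.2951] 0.5752227551699126
2094 [259.767 188.34 ] [0.6084 0.2614 0.24  ] 0.2427564933688344 [0.6083 0.2575] [86.1593 13.0065] 1.4607891316469934
83 [258.1928 257.5542] [0.6015 0.2058 0.2401] 0.24188631057110638 [0.6027 0.2061] [13.1724  5.7786] -0.10563281989939344
```

Request:
jog_arm:
  motion:
    - {"linear": [0,0.002,0.03],"roll": 0}
    - {"linear": [0,0,0.03],"roll": 0}
    - {"linear": [0,0,0.025],"roll": 0}
    - {"linear": [0,0,0.013],"roll": 0}
    - {"linear": [0,0,0],"roll": 0}
    - {"linear": [0,0,0],"roll": 0}

```text
time_s: 43.22
tool_pos: [0.6084, 0.2502, 0.2304]
eef_rot: [[0.104, 0.995, 0.002], [0.995, -0.104, 0.0], [0.001, 0.002, -1.0]]
force: [-0.9, -0.3, 0.2]
gripper_width: 0.0746
finger_force: 0.0
```

Request:
jog_arm:
  motion:
    - {"linear": [0,0,0],"roll": 0}
    - {"linear": [0,0,0],"roll": 0}
    - {"linear": [0,0,0],"roll": 0}
    - {"linear": [0,0,0],"roll": 0}
    - {"linear": [0,0,0],"roll": 0}
    - {"linear": [0,0,0],"roll": 0}
    - {"linear": [0,0,0],"roll": 0}
    - {"linear": [0,0,0],"roll": 0}
    - {"linear": [0,0,0],"roll": 0}
  grip: 0
  force: 8

```text
time_s: 44.35
tool_pos: [0.608, 0.2502, 0.2291]
eef_rot: [[0.104, 0.995, -0.0], [0.995, -0.104, -0.0], [-0.0, -0.0, -1.0]]
force: [-0.9, -0.1, -0.0]
gripper_width: 0.0147
finger_force: 7.9
```

Request:
jog_arm:
  motion:
    - {"linear": [0,-0.0179,-0.0054],"roll": 0}
    - {"linear": [0,-0.0185,-0.0023],"roll": 0}
    - {"linear": [0,-0.0187,0.0008],"roll": 0}
    - {"linear": [0,-0.0182,0.004],"roll": 0}
    - {"linear": [0,-0.0173,0.0071],"roll": 0}
    - {"linear": [0,0,0],"roll": 0}

```text
time_s: 45.1
tool_pos: [0.5173, 0.2597, 0.2247]
eef_rot: [[0.103, 0.995, -0.001], [0.995, -0.103, -0.0], [-0.0, -0.001, -1.0]]
force: [0.4, 0.2, -1.3]
gripper_width: 0.0148
finger_force: 8.0
```

Request:
jog_arm:
  motion:
    - {"linear": [0,-0.0159,0.0098],"roll": 0}
    - {"linear": [0,-0.014,0.0124],"roll": 0}
    - {"linear": [0,-0.0117,0.0146],"roll": 0}
    - {"linear": [0,-0.009,0.0163],"roll": 0}
    - {"linear": [0,0,0],"roll": 0}

```text
time_s: 45.72
tool_pos: [0.4682, 0.2649, 0.1714]
eef_rot: [[0.104, 0.995, -0.001], [0.995, -0.104, -0.0], [-0.0, -0.001, -1.0]]
force: [2.1, 0.1, -3.8]
gripper_width: 0.0144
finger_force: 8.1
```

Request:
jog_arm:
  motion:
    - {"linear": [0,-0.0061,0.0177],"roll": 0}
    - {"linear": [0,-0.0029,0.0162],"roll": 0}
    - {"linear": [0,-0.0005,0.009],"roll": 0}
    - {"linear": [0,0,0],"roll": 0}
    - {"linear": [0,0,0],"roll": 0}

```text
time_s: 46.35
tool_pos: [0.4583, 0.2658, 0.1294]
eef_rot: [[0.104, 0.995, -0.0], [0.995, -0.104, 0.0], [0.0, -0.0, -1.0]]
force: [-2.2, 1.8, -1.7]
gripper_width: 0.0135
finger_force: 8.0
```

Request:
jog_arm:
  motion:
    - {"linear": [0,0,0],"roll": 0}
    - {"linear": [0,0,0],"roll": 0}
    - {"linear": [0,0,0],"roll": 0}
    - {"linear": [0,0,0],"roll": 0}
    - {"linear": [0,0,0],"roll": 0}
  grip: 0.6

```text
time_s: 46.98
tool_pos: [0.4583, 0.2658, 0.129]
eef_rot: [[0.104, 0.995, 0.0], [0.995, -0.104, 0.0], [0.0, 0.0, -1.0]]
force: [-1.3, -0.3, 0.3]
gripper_width: 0.053
finger_force: 0.0
```

Request:
jog_arm:
  motion:
    - {"linear": [0,0,-0.03],"roll": 0}
    - {"linear": [0,0,-0.04],"roll": 0}
    - {"linear": [0,0,-0.04],"roll": 0}
    - {"linear": [-0.03,-0.04,-0.04],"roll": 0}
    - {"linear": [-0.03,-0.04,0],"roll": 0}
    - {"linear": [0,0,0],"roll": 0}
    - {"linear": [0,0,0],"roll": 0}

```text
time_s: 47.85
tool_pos: [0.374, 0.2152, 0.2782]
eef_rot: [[0.104, 0.995, 0.001], [0.995, -0.104, 0.0], [0.0, 0.001, -1.0]]
force: [0.1, 0.1, 0.0]
gripper_width: 0.053
finger_force: 0.0
```

```bash
python3 w2.py w10
```

```text
t 47.85 p [0.374  0.2152 0.2782] F [0.1183 0.1487 0.046 ] w 0.05304516666911348 ff 0.0
bar_mid [([0.46, 0.264, 0.136], 0.59)]
knob_grip [([0.457, 0.264, 0.134], 0.73), ([0.37, 0.277, 0.079], 0.71), ([0.426, 0.262, 0.049], 0.42)]
deck []
159 [246.6415  13.9937] [0.3794 0.3651 0.0499] 0.05235398524758053 [0.3794 0.3651] [12.997 12.79 ] -0.03992917369772153
2045 [351.0005 108.4792] [0.4569 0.2706 0.1379] 0.14094990535145652 [0.4647 0.2659] [122.4648  36.1947] 1.3768360409174991
```

View pics/w10.png

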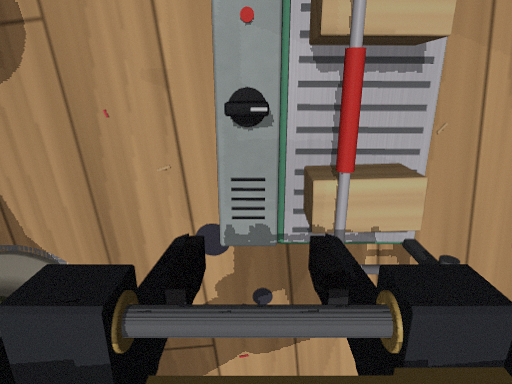

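The bar is closed (red at px (350,108)) and crosses both wet blanks. The knob is at px (247,107). I'll push its robot-side end round with closed fingers, because gripping and turning would sweep the gripper body into the bar.

Request:
jog_arm:
  motion:
    - {"linear": [0,0,0],"roll": -0.1745}
    - {"linear": [0,0,0],"roll": -0.1745}
    - {"linear": [0,0,0],"roll": -0.1745}
    - {"linear": [0,0,0],"roll": -0.1745}
    - {"linear": [0,0,0],"roll": -0.1745}
    - {"linear": [0,0,0],"roll": -0.1745}
    - {"linear": [0,0,0],"roll": -0.1745}
    - {"linear": [0,0,0],"roll": -0.1745}
    - {"linear": [0,0,0],"roll": -0.175}
    - {"linear": [0,0,0],"roll": 0}
  grip: 0

```text
time_s: 49.3
tool_pos: [0.3739, 0.2152, 0.2778]
eef_rot: [[-0.994, 0.105, -0.0], [0.105, 0.994, -0.0], [0.0, -0.0, -1.0]]
force: [0.5, 0.6, -0.7]
gripper_width: 0.0004
finger_force: 0.0
```

Request:
jog_arm:
  motion:
    - {"linear": [0.018,0.012,0],"roll": 0}
    - {"linear": [0.0186,0.0122,0],"roll": 0}
    - {"linear": [0,0,0.05],"roll": 0}
    - {"linear": [0,0,0.05],"roll": 0}
    - {"linear": [0,0,0.04],"roll": 0}
    - {"linear": [0,0,0.03],"roll": 0}
    - {"linear": [0,0,0],"roll": 0}
    - {"linear": [0,0,0],"roll": 0}

```text
time_s: 50.3
tool_pos: [0.3402, 0.2432, 0.1089]
eef_rot: [[-0.994, 0.105, 0.001], [0.105, 0.994, 0.0], [-0.001, 0.001, -1.0]]
force: [-0.4, -0.4, 0.1]
gripper_width: 0.0002
finger_force: 0.0
```

Run:
```python
from h import *
st(); p=cams.get_image("scene"); q=cams.get_image("side")
a=cv2.resize(p["color"][110:200,210:310],(400,360),interpolation=cv2.INTER_CUBIC);b=cv2.resize(q["color"][140:230,130:230],(400,360),interpolation=cv2.INTER_CUBIC)
cv2.imwrite("pics/kn.png",cv2.cvtColor(np.hstack([a,b]),cv2.COLOR_RGB2BGR))
```

```text
t 50.3 p [0.3402 0.2432 0.1089] F [-0.3609 -0.3644  0.0986] w 0.00021359607154441013 ff 0.0
```

View pics/kn.png

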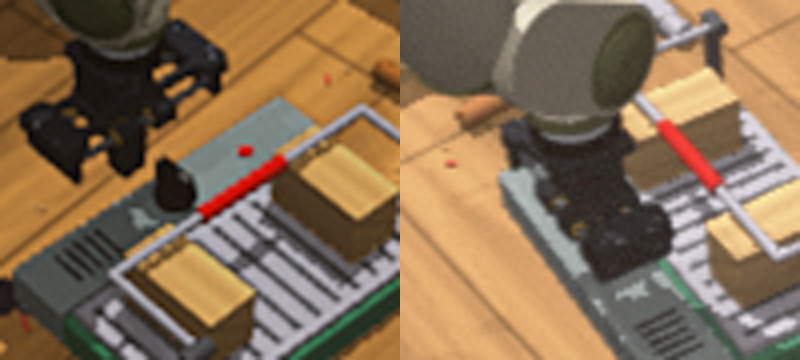

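The closed fingers (left half, px (130,160)) stand beside and robot-side of the knob (175,190), with the bar closed over the blanks. I'll descend and make contact.

Request:
jog_arm:
  motion:
    - {"linear": [0,0,0.02],"roll": 0}
    - {"linear": [0,0,0.012],"roll": 0}
    - {"linear": [0,0,0],"roll": 0}
    - {"linear": [0,0.004,0],"roll": 0}
    - {"linear": [0,0.004,0],"roll": 0}
    - {"linear": [0,0.0025,0],"roll": 0}
    - {"linear": [0,0,0],"roll": 0}

```text
time_s: 51.28
tool_pos: [0.3407, 0.2536, 0.0761]
eef_rot: [[-0.995, 0.103, 0.0], [0.103, 0.995, 0.0], [-0.0, 0.0, -1.0]]
force: [-0.0, 0.5, 0.0]
gripper_width: 0.0002
finger_force: 0.0
```

Request:
jog_arm:
  motion:
    - {"linear": [0,0.003,0],"roll": 0}
    - {"linear": [0,0.003,0],"roll": 0}
    - {"linear": [0,0,0],"roll": 0}
    - {"linear": [0,0,0],"roll": 0}

```text
time_s: 51.78
tool_pos: [0.3411, 0.2593, 0.0759]
eef_rot: [[-0.995, 0.104, -0.0], [0.104, 0.995, -0.0], [0.0, -0.0, -1.0]]
force: [-2.4, -0.1, -1.0]
gripper_width: 0.0003
finger_force: 0.7
```

Request:
jog_arm:
  motion:
    - {"linear": [0,0.002,0],"roll": 0}
    - {"linear": [0,0.002,0],"roll": 0}
    - {"linear": [0,0,0],"roll": 0}
    - {"linear": [0,0,0],"roll": 0}

```text
time_s: 52.28
tool_pos: [0.3414, 0.2632, 0.0759]
eef_rot: [[-0.995, 0.103, -0.001], [0.103, 0.995, -0.0], [0.001, -0.0, -1.0]]
force: [-3.5, -1.9, 1.2]
gripper_width: 0.0003
finger_force: 1.9
```

Request:
jog_arm:
  motion:
    - {"linear": [0,0.002,0],"roll": 0}
    - {"linear": [0,0.002,0],"roll": 0}
    - {"linear": [0,0,0],"roll": 0}
    - {"linear": [0,0,0],"roll": 0}

```text
time_s: 52.78
tool_pos: [0.342, 0.2672, 0.0759]
eef_rot: [[-0.995, 0.104, -0.0], [0.104, 0.995, -0.0], [0.0, -0.0, -1.0]]
force: [-2.8, -2.8, 0.3]
gripper_width: 0.0004
finger_force: 2.3
```

Request:
jog_arm:
  motion:
    - {"linear": [-0.0015,0.002,0],"roll": 0}
    - {"linear": [-0.0015,0.002,0],"roll": 0}
    - {"linear": [-0.002,0.002,0],"roll": 0}
    - {"linear": [0,0,0],"roll": 0}
    - {"linear": [0,0,0],"roll": 0}

```text
time_s: 53.4
tool_pos: [0.3458, 0.2727, 0.0757]
eef_rot: [[-0.995, 0.103, -0.004], [0.103, 0.995, -0.001], [0.004, -0.001, -1.0]]
force: [-10.5, -0.8, 3.1]
gripper_width: 0.0006
finger_force: 5.0
```

Run:
```python
from h import *
s=st(); d=np.array(s["tool_pos"])[:2]-[.3696,.2752]; print(d@[.9946,-.1038],d@[.1038,.9946], np.array(s["moment"]))
```

```text
t 53.4 p [0.3458 0.2727 0.0757] F [-10.5354  -0.776    3.1281] w 0.0006261969466344365 ff 4.9694355277461
-0.023396063509972222 -0.0050053006608040155 [0.0606 1.5578 0.2043]
```

Request:
jog_arm:
  motion:
    - {"linear": [-0.0015,0.0003,0],"roll": 0}
    - {"linear": [-0.0015,0.0002,0],"roll": 0}
    - {"linear": [0,0,0],"roll": 0}
    - {"linear": [0,0,0],"roll": 0}
    - {"linear": [0,0,0],"roll": 0}

```text
time_s: 54.02
tool_pos: [0.3476, 0.273, 0.0755]
eef_rot: [[-0.995, 0.103, -0.007], [0.103, 0.995, -0.0], [0.007, -0.001, -1.0]]
force: [-15.1, 4.4, 4.4]
gripper_width: 0.0007
finger_force: 7.0
```

Request:
jog_arm:
  motion:
    - {"linear": [-0.0015,0.0005,0],"roll": 0}
    - {"linear": [-0.0015,0.0005,0],"roll": 0}
    - {"linear": [0,0,0],"roll": 0}
    - {"linear": [0,0,0],"roll": 0}
    - {"linear": [0,0,0],"roll": 0}

```text
time_s: 54.65
tool_pos: [0.3491, 0.2738, 0.0754]
eef_rot: [[-0.995, 0.103, -0.01], [0.103, 0.995, -0.001], [0.01, -0.002, -1.0]]
force: [-23.3, 6.6, 8.4]
gripper_width: 0.0003
finger_force: 10.6
```

Run:
```python
from h import *
st(); p=cams.get_image("scene")
s=cams.get_image("side")
a=cv2.resize(p["color"][125:185,220:300],(400,300),interpolation=cv2.INTER_CUBIC);b=cv2.resize(s["color"][165:225,150:230],(400,300),interpolation=cv2.INTER_CUBIC)
cv2.imwrite("pics/kn2.png",cv2.cvtColor(np.hstack([a,b]),cv2.COLOR_RGB2BGR))
st()
```

```text
t 54.65 p [0.3491 0.2738 0.0754] F [-23.2803   6.5841   8.3931] w 0.00026884205964597873 ff 10.598221309483051
t 54.75 p [0.3491 0.2738 0.0754] F [-23.4313   6.3646   8.6757] w 0.0006489016952362336 ff 10.59730812907219
```

View pics/kn2.png

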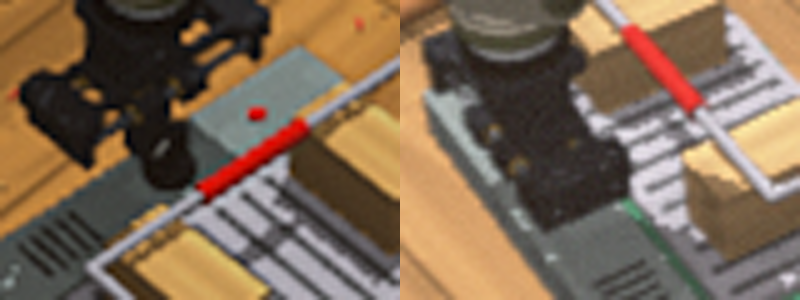

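The torque works out at about 0.28 N·m against 0.14 from the spring, so the knob is at its stop. I'll hold a moment, then back off the way I came and lift.

Request:
jog_arm:
  motion:
    - {"linear": [0,0,0],"roll": 0}
    - {"linear": [0,0,0],"roll": 0}
    - {"linear": [0,0,0],"roll": 0}
    - {"linear": [0,0,0],"roll": 0}
    - {"linear": [0.004,-0.003,0],"roll": 0}
    - {"linear": [0.006,-0.006,0],"roll": 0}
    - {"linear": [0.004,-0.008,0],"roll": 0}
    - {"linear": [0.003,-0.015,0],"roll": 0}
    - {"linear": [0,0,0],"roll": 0}

```text
time_s: 55.88
tool_pos: [0.3338, 0.2427, 0.0762]
eef_rot: [[-0.994, 0.105, 0.001], [0.105, 0.994, 0.0], [-0.0, 0.0, -1.0]]
force: [-0.5, -0.5, -0.0]
gripper_width: 0.0005
finger_force: 0.0
```

Request:
jog_arm:
  motion:
    - {"linear": [0,0,-0.05],"roll": 0}
    - {"linear": [0,0,-0.05],"roll": 0}
    - {"linear": [0,0,-0.06],"roll": 0}
    - {"linear": [0,-0.06,0],"roll": 0}
    - {"linear": [0,-0.06,0],"roll": 0}
    - {"linear": [0,-0.06,0],"roll": 0}
    - {"linear": [0,0,0],"roll": 0}
    - {"linear": [0,0,0],"roll": 0}

```text
time_s: 56.88
tool_pos: [0.3152, 0.0645, 0.2362]
eef_rot: [[-0.994, 0.105, 0.001], [0.105, 0.994, 0.0], [-0.001, 0.0, -1.0]]
force: [-0.6, -0.1, 1.1]
gripper_width: 0.0007
finger_force: 0.0
```

```bash
python3 look.py side scene; cp $(ls -t pics/scene_* | head -1) a.png; python3 -c "
import cv2; cv2.imwrite('pics/fin.png',cv2.resize(cv2.imread('a.png')[90:330,80:380],(750,600)))
from h import *
p=cams.get_image('scene'); print([(q,[(np.round(r['at'],3),round(r['confidence'],2)) for r in recognise(q,p)][:1]) for q in ['bar_mid','knob_grip','ink','mug','gouge','mallet']])"
```

```text
t 56.88 p [0.3152 0.0645 0.2362] F [-0.5721 -0.0897  1.0564] w 0.0006520242128261404 ff 0.0
[-0.9945  0.1048]
side 0.69 411 0.115 [0.4967 0.17  ] [71.9894 62.2834] -0.09420732619073549
side 0.65 55 0.097 [0.5321 0.3212] [29.2851  9.5998] -0.05945347343936495
side 0.6 1077 0.074 [ 0.435  -0.4146] [111.3038  57.0537] -0.04656830113723457
scene 0.97 539 0.113 [0.5113 0.347 ] [85.9016 56.5643] -0.11601861551848446
scene 0.88 544 0.115 [0.4901 0.1709] [96.3652 58.3702] -0.07244597113342552
scene 0.82 778 0.074 [ 0.4408 -0.4158] [110.6259  54.0572] -0.03205460582852074
[('bar_mid', [(array([0.476, 0.26 , 0.142]), 0.71)]), ('knob_grip', [(array([0.373, 0.272, 0.069]), 0.69)]), ('ink', [(array([ 0.317, -0.36 ,  0.054]), 0.7)]), ('mug', [(array([0.726, 0.318, 0.053]), 0.74)]), ('gouge', []), ('mallet', [(array([0.549, 0.57 , 0.021]), 0.66)])]
```

View pics/fin.png

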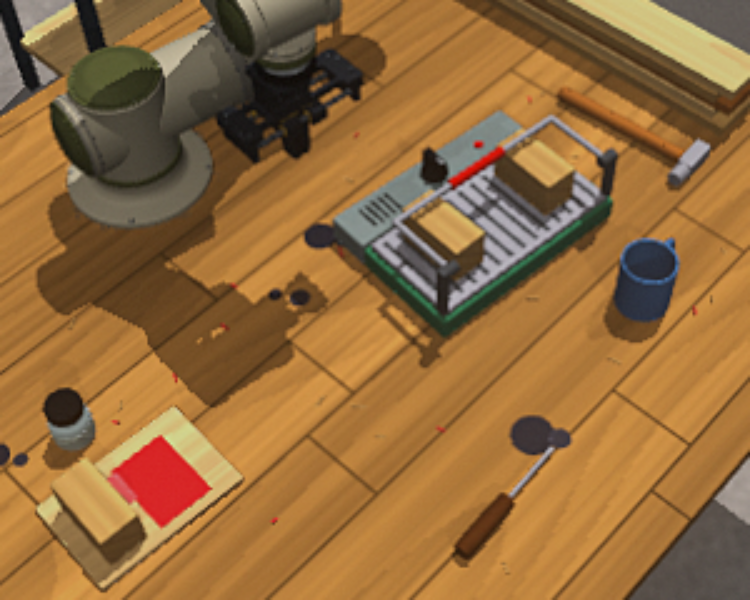

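The final picture shows the bar closed at px (475,168) over both wet blanks, the dry blank on the board at (97,510), the knob sprung back at (433,165), and the bystanders unmoved.

```bash
python3 -c "
from cell import ctrl; print(ctrl.job_done())"
```

```text
the job is handed in; nothing more can be done
None
```

I handed the job in at about 57 s. Three blanks were present: the two wet ones lie on the deck under the closed bar and the dry one is on the board. The starter was turned to its stop (judged from the push force), held about a second and sprang back. One wet blank slipped from the grip onto the deck on the way, and I regrasped and straightened it.

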